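Change trays on the slide warmer

ROBOT

A 6-joint arm with a two-finger parallel gripper is mounted at the origin on the work surface. World frame = base frame: x ahead of the robot, y to its left, z up, the work surface at z = 0. Lengths are in mm, angles in rad, forces in N, time in s.
With the tool pointing down it reaches from about 325 to 875 mm from the base axis. Payload 4.4 kg.
Tool frame: the origin (TCP) lies on the centre line of the jaws, within the pads' length; the fingertips stand ahead of it and the grasp point (between the pads) lies 6 mm ahead of it (ctrl.tcp_to_tips is the z of the fingertips in the tool frame, in mm); z points along the fingers, y is the line along which they close (so a half turn about z gives the same grasp; the last joint's range is limited). The gripper opens to 85 mm and grips with 20 to 120 N. Pads are 22 mm wide; open, the fingers measure 114 mm over their backs; the gripper's body (76 mm by 85 mm) begins 54 mm behind the grasp point. The pads swing forward as they close: fully open they stand 13 mm farther back than shut.
Start: joints at [-1.333, 0.207, 1.542, -0, 1.393, -0.15], TCP at [217.426, -532.31, 256.282] pointing down, gripper open.
Joint ranges: [-2.73, 2.73], [-0.86, 2.22], [0.23, 2.46], [-1.11, 4.25], [0.08, 2.63], [-2.82, 2.82]. Speed limits (rad/s): [2.79, 2.79, 3.14, 3.14, 3.14, 3.14].

INTERFACE

Orientations are given as a 3x3 rotation matrix whose columns are the frame's x, y, z axes.
In Python, from plant import ctrl, sensors, optics gives the robot as it stands. Calls block until the motion is done:
- ctrl.move_ptp(position, orientation): joint-space move of the TCP to a pose.
- ctrl.move_l(position, rot=None, vel=150, threshold=None): straight line of the TCP; rot=None keeps the orientation; vel is the mean speed in mm/s. With threshold (N) it stops when the force on the tool has changed by that much, and returns True; else False.
- ctrl.set_joints(angles): joint-space move.
- ctrl.gripper_to(opening, force=None): finger opening in mm; force is the grip in N (None keeps the last); returns when the fingers have stopped.
- ctrl.hold(seconds).
- ctrl.solve_ik(position, orientation): joint angles nearest the present ones, or None.
- sensors.read_state(): the state.
- optics.grab_frame(name): name is "scene" or "top"; returns (picture, depth): 480x640x3 uint8, red, green, blue; 480x640 float32, mm along the optical axis (not along the pixel's ray), 0 where there is no reading.
- optics.camera_params(name): a dict with "mtx" (3x3 intrinsics, pixels), "k1" (the pictures are not rectified: a ray, as slopes to the right and down, at radius r is drawn at 1 + k1 r^2 times it, then the intrinsics apply), "R" (3x3) and "t" (3): a world point X has camera coordinates R X + t. Camera axes: x right, y down, z forward; pixel columns grow to the right and rows downward; lengths in mm; the calibration is good to about 2 mm. A picture is of the moment at which its call begins. camera_params takes no time and is no camera call.
A pose or a line that the arm cannot do raises ctrl.MotionError and nothing moves.
- ctrl.finish_job(): hands the job in; it is judged then, once.
The state is a dict: "t": time; "q": joint angles; "qvel": joint speeds; "tau": joint torques, N m; "eef_pos": TCP position; "eef_rot": TCP orientation; "force": force on the tool from outside, world axes, zero at the start; "wrist_torque": the same for the moment, N m; "grip_width": finger opening in mm; "grasp_force": force on a finger pad.
Only numpy, scipy, OpenCV 4.12 (cv2) and the standard library are available. Lean on these libraries where they do the work, as an engineer would, in place of code of your own. Each camera call takes 0.05 s, during which the arm holds its last target. There are 200 camera calls.

TASK

One empty tray has been left standing out of the slide warmer: first push it fully home with a fingertip. Then hook a fingertip behind the upright lip of the tray that carries the slide rack and draw that tray out along its lane as far as it will come, then move clear. Pinch and lift nothing, do not touch the rack, keep it upright in its tray, leave the tray with the jar shut, and leave everything else standing where it is.

Things in the scene. Friction and masses are not known exactly. Their poses are not given: they have to be found in the camera images.
- warmer: the slide warmer, a low grey base 235 x 460 mm, fixed; three lanes side by side 140 mm apart along its y, each with a tray; between the lanes dividers 44 mm wide, 28 mm high; ledge 28 mm high along the back (knobs to 38 mm). Origin on the work surface at the middle lane, 80 mm behind (+x) the front lip's mid-thickness of a tray that is home. x points along the lanes, away from the robot; trays come out along -x. Which tray is in which lane varies.
- rack_tray (a joint): the tray that carries the slide rack; starts home: aluminium tray 160 mm long (x), 90 mm wide (y), underside 13 mm above the work surface, walls 10 mm above its floor; bed 94 mm long behind the finger well. Joint value in m: 0 fully home, 0.12 fully out against a stop (lip nearest the robot). It slides with about 2 N of friction, no spring, and stays where it is left.
- rack_tray_lip (a point): lip of the tray that carries the slide rack. An upright lip 8 mm thick, 90 mm wide at the tray's front (-x). Point: mid-thickness, mid-width, level with its top, 47 mm above the work surface (inner half 3 mm lower). Behind it (+x) an empty finger well 82 mm wide from 4 to 54 mm behind this point, floor 30 mm below it; then a cross bar 10 mm high. The tray draws out along -x.
- rack_tray_outer: outer half (robot side) of that tray's lip, a plate 4 mm thick, 90 mm wide, 34 mm high; origin at the centre of its lower edge
- rack_tray_inner: inner half of that tray's lip, the face a hooked fingertip pulls on, 4 mm thick, 90 mm wide, 31 mm high; origin at the centre of its lower edge
- empty_tray (a joint): the tray with nothing in it; starts 60 to 115 mm out: aluminium tray 160 mm long (x), 90 mm wide (y), underside 13 mm above the work surface, walls 10 mm above its floor; bed 94 mm long behind the finger well. Joint value in m: 0 fully home, 0.12 fully out against a stop (lip nearest the robot). It slides with about 2 N of friction, no spring, and stays where it is left.
- empty_tray_lip (a point): lip of the tray with nothing in it. An upright lip 8 mm thick, 90 mm wide at the tray's front (-x). Point: mid-thickness, mid-width, level with its top, 47 mm above the work surface (inner half 3 mm lower). Behind it (+x) an empty finger well 82 mm wide from 4 to 54 mm behind this point, floor 30 mm below it; then a cross bar 10 mm high. The tray draws out along -x.
- empty_tray_outer: outer half (robot side) of that tray's lip, a plate 4 mm thick, 90 mm wide, 34 mm high; origin at the centre of its lower edge
- empty_tray_inner: inner half of that tray's lip, the face a hooked fingertip pulls on, 4 mm thick, 90 mm wide, 31 mm high; origin at the centre of its lower edge
- jar_tray (a joint): the tray that carries the jar; starts home and stays so: aluminium tray 160 mm long (x), 90 mm wide (y), underside 13 mm above the work surface, walls 10 mm above its floor; bed 94 mm long behind the finger well. Joint value in m: 0 fully home, 0.12 fully out against a stop (lip nearest the robot). It slides with about 2 N of friction, no spring, and stays where it is left.
- jar_tray_lip (a point): lip of the tray that carries the jar. An upright lip 8 mm thick, 90 mm wide at the tray's front (-x). Point: mid-thickness, mid-width, level with its top, 47 mm above the work surface (inner half 3 mm lower). Behind it (+x) an empty finger well 82 mm wide from 4 to 54 mm behind this point, floor 30 mm below it; then a cross bar 10 mm high. The tray draws out along -x.
- rack_tray_bed (a point): centre of the bed floor of the tray that carries the slide rack, 17 mm above the work surface
- rack: loose white slide rack 78 x 44 mm, 22 mm high, with glass slides standing in it and a wire bail lengthwise to 42 mm high; stands in its tray's bed; origin at the centre of its underside
- jar: lidded glass jar, 52 mm diameter, 68 mm high, in its tray; loose, to be left alone; origin at the centre of its underside
- vial: small amber vial, 24 mm diameter, 42 mm high, standing on one of the two dividers between lanes (top 70 mm above the work surface); loose, to be left alone; origin at the centre of its underside
- dropper: amber bottle 36 mm diameter, 75 mm high, on the warmer's outer edge strip (28 mm high), on the robot's right; loose, to be left alone; origin at the centre of its underside
- dish: closed dish 60 mm diameter, 14 mm high, on the bench beside and in front of the warmer, on the robot's right; loose, to be left alone; origin at the centre of its underside
- slide_box: cardboard slide box 85 x 85 x 32 mm beside the warmer, on the robot's left; loose, to be left alone; origin at the centre of its underside
- beaker: glass beaker 68 mm diameter, 85 mm high, beside the warmer, on the robot's right; loose, to be left alone; origin at the centre of its underside
- wash: white bottle 64 mm diameter, 110 mm high, beside and in front of the warmer, on the robot's left; loose, to be left alone; origin at the centre of its underside
Things that resemble listed ones, but are neither listed nor needed, are in the scene too. Leave any green or yellow look-alike of the rack alone.

How it is judged (in metres and radians):
On the way, in this order (a step that is already met when the one before it is completed fails the run):
1. the empty tray has been pushed fully home (value of joint empty_tray below 0.006 m and value of joint rack_tray below 0.02 m), for 0.1 s.
2. the rack's tray is being drawn out by a finger behind its lip (contact force between the fingers and rack_tray_inner above 0.3 N and value of joint rack_tray above 0.05 m).
3. the rack's tray is fully out (value of joint rack_tray above 0.112 m), for 0.1 s.
At the end, for the whole second after the job is handed in: The rack's tray is out to within 8 mm of its stop, the empty tray and the jar's tray are home to within 6 mm, and the rack stands upright (within 0.1 rad) and at rest on its tray's bed, within 25 mm of the bed's centre (value of joint rack_tray above 0.112 m and value of joint each of empty_tray, jar_tray below 0.006 m and horizontal distance between rack and rack_tray_bed below 0.025 m and height (world z) of rack below 0.025 m and angle between rack's own z axis and vertical below 0.1 rad and linear speed of rack below 0.01 m/s); the robot touches nothing.
It fails at once if the lip of a tray is pinched from both sides ((contact force between the fingers and rack_tray_outer above 1.5 N and contact force between the fingers and rack_tray_inner above 1.5 N) or (contact force between the fingers and empty_tray_outer above 1.5 N and contact force between the fingers and empty_tray_inner above 1.5 N)).
It fails at once if the rack is touched (more than 1 N) (contact force between any of the fingers, the arm and rack above 1 N).
It fails at once if the rack is lifted or tipped (height (world z) of rack above 0.03 m or angle between rack's own z axis and vertical above 0.25 rad).
It fails at once if the jar's tray is drawn out (value of joint jar_tray above 0.012 m).
It fails at once if another object is moved by more than 20 mm or tipped (distance of any of vial, dropper, dish, slide_box, beaker, wash, jar from where it was at the start of the episode above 0.02 m or angle between any of vial, dropper, dish, slide_box, beaker, wash, jar's own z axis and vertical above 0.3 rad).
It also fails if it takes over 48 s, if anything falls off the work surface, if the arm or the gripper's body presses on something with over 40 N, if the wrist force passes 120 N, or if a joint passes its speed limit or range.

## Working session

There is one attempt and no reset: what is moved stays moved. The work goes in short steps, each a Python script; the robot and the scene stay as the last script left them, time stands still between calls to the robot, and variables do not carry over. Pictures are saved under pics/ and viewed, at most 10 in all, crops included, and the job is handed in when it is done.

```bash
ls; mkdir -p pics; cat > h.py <<'E'
import numpy as np, cv2
from plant import ctrl, sensors, optics
def cloud(name, d):
    p=optics.camera_params(name); K=np.array(p['mtx']); 
    v,u=np.mgrid[0:480,0:640]
    xd=(u-K[0,2])/K[0,0]; yd=(v-K[1,2])/K[1,1]
    x,y=xd.copy(),yd.copy()
    for _ in range(8):
        f=1+p['k1']*(x*x+y*y); x,y=xd/f,yd/f
    C=np.stack([x*d,y*d,d],-1)
    W=(C-np.array(p['t']))@np.array(p['R'])
    W[d<=0]=np.nan
    return W
E
python3 - <<'E'
from h import *
for n in('scene','top'):
    im,d=optics.grab_frame(n); cv2.imwrite(f'pics/{n}0.png',im[:,:,::-1]); np.savez(f'{n}0.npz',im=im,d=d)
    p=optics.camera_params(n); print(n,-np.array(p['R']).T@p['t'],np.array(p['R'])[2])
print(ctrl.tcp_to_tips)
E
```

```text
pics
scene [1112.53412608  502.30793464 1110.00423779] [-0.43510846 -0.35023837 -0.82946592]
top [ 412.76037435   58.10556377 1102.12421831] [ 0.13364189  0.01764271 -0.99087264]
25.0
```

View pics/top0.png

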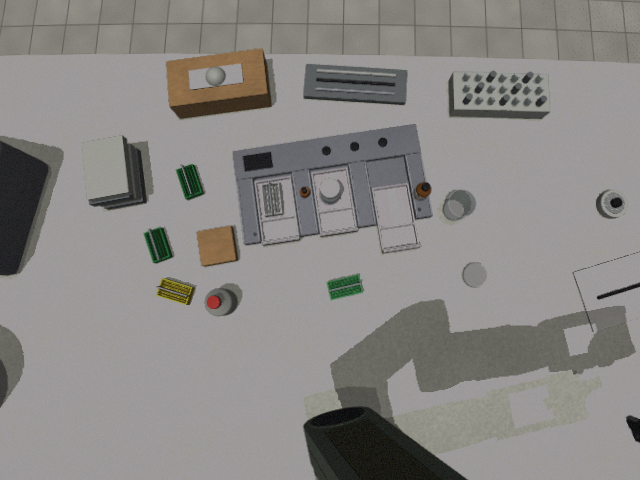

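View pics/scene0.png

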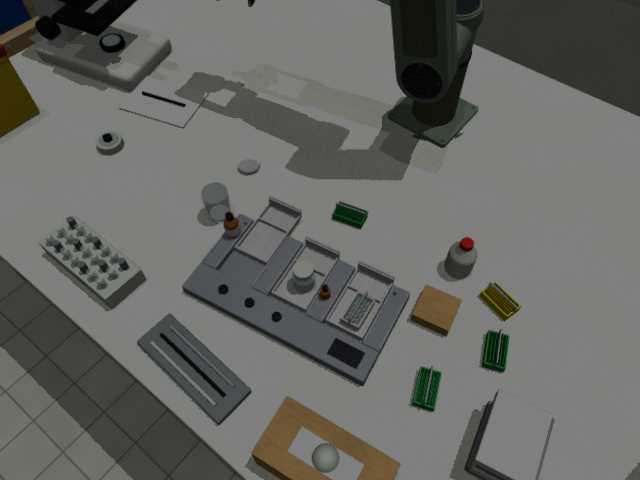

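The top view shows the white rack at (272,197) in the left lane, with its lip near (282,240). The jar is at (330,187) in the middle lane. The empty tray is in the right lane, drawn out, with its lip near (400,249). Things that could be taken for the rack are green at (190,181), (158,244) and (345,286), and yellow at (175,291). I choose the white one because it stands in a tray. Next I measure the lips from the depth image and check with a crop.

```bash
python3 - <<'E'
from h import *
for n in('top','scene'):
    z=np.load(f'{n}0.npz'); W=cloud(n,z['d']); np.save(f'{n}W.npy',W)
    print(n,'bench z',np.nanmedian(W[300:330,100:180,2]) if n=='top' else '')
W=np.load('topW.npy')
for nm,(u,v) in dict(rack=(272,197),lipR=(282,241),lipE=(400,249),jar=(330,187),vial=(305,191),green=(345,286),wash=(214,302),dish=(474,274),box=(216,245),drop=(423,190),baseL=(244,240),baseR=(430,214)).items(): print(nm,W[v,u].round(0))
# lip pixels: height band, limited area in front
S=np.load('sceneW.npy')
for n,A,reg in(('top',W,{'R':(slice(225,250),slice(255,305)),'J':(slice(222,242),slice(310,362)),'E':(slice(238,256),slice(374,426))}),
           ('scene',S,{'R':(slice(255,300),slice(345,400)),'J':(slice(232,268),slice(295,345)),'E':(slice(195,225),slice(258,305))})):
  for k,(a,b) in reg.items():
    P=A[a,b].reshape(-1,3); P=P[(P[:,2]>38)&(P[:,2]<54)]
    if len(P)<6: print(n,k,len(P));continue
    c=P.mean(0); w,V=np.linalg.eigh(np.cov(P[:,:2].T)); s=(P[:,:2]-c[:2])@V[:,1]
    print(n,k,len(P),c.round(1),'dir',V[:,1].round(3),'len',np.ptp(s).round(1),'wid',np.ptp((P[:,:2]-c[:2])@V[:,0]).round(1),'mid',(c[:2]+V[:,1]*(s.max()+s.min())/2).round(1))
im=np.load('top0.npz')['im'][140:300,190:440]; cv2.imwrite('pics/c1.png',cv2.resize(im[:,:,::-1],None,fx=3,fy=3,interpolation=cv2.INTER_CUBIC))
E
```

```text
top bench z 0.6045070334013545
scene bench z 
rack [nan nan nan]
lipR [547. 187.  39.]
lipE [533. -91.  46.]
jar [668.  76.  84.]
vial [662. 134.  68.]
green [444.  36.  39.]
wash [400. 324. 107.]
dish [ 480. -272.   16.]
box [534. 346.  32.]
drop [ 663. -136.   95.]
baseL [548. 279.  33.]
baseR [ 621. -166.   25.]
top R 140 [548.7 192.8  45.6] dir [-0.169  0.986] len 88.5 wid 8.9 mid [548.8 192.6]
top J 139 [572.9  54.7  46.1] dir [-0.173  0.985] len 89.3 wid 8.6 mid [573.   54.1]
top E 141 [537.  -94.4  45.6] dir [-0.172  0.985] len 90.1 wid 8.3 mid [537.  -94.2]
scene R 250 [567.5 197.1  44.1] dir [-0.973 -0.232] len 93.8 wid 89.5 mid [587.7 201.9]
scene J 181 [572.4  56.8  45. ] dir [-0.167  0.986] len 89.0 wid 12.7 mid [572.6  55.5]
scene E 163 [536.2 -92.1  45.1] dir [-0.173  0.985] len 90.5 wid 11.9 mid [536.5 -93.3]
```

View pics/c1.png

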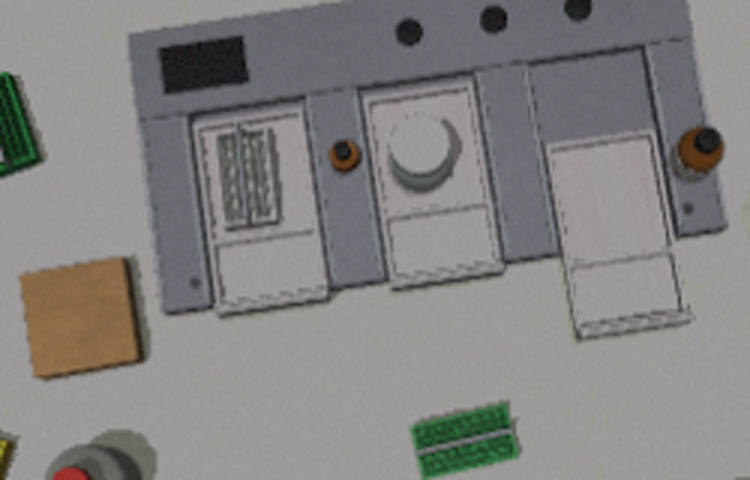

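The crop agrees with the choice: white rack with bail in the left tray at crop (250,175), jar in the middle tray, empty tray out on the right. The lips measure about 89 x 8.5 mm at z≈46, and lane spacing is 140.6 mm, both as specified. The empty tray is about 61 mm out. Now I push it home with closed fingers.

```bash
cat >> h.py <<'E'
u=np.array([.985,.172,0]); v=np.array([-.172,.985,0]); Z=np.array([0,0,1.])
E=np.array([536.8,-93.8,0]); Rk=np.array([548.8,192.6,0]); EH=np.array([597.,-83.5,0])
def rot():
    q=sensors.read_state()['q']; c=[]
    for s in(1,-1):
        R=np.stack([-s*u,s*v,-Z],1)
        R[:,0]=np.cross(R[:,1],R[:,2]); j=ctrl.solve_ik(E-50*u+200*Z,R)
        if j is not None: c.append((abs(j[5]),R,j))
    return min(c,key=lambda a:a[0])
def st(m):
    s=sensors.read_state(); p=np.array(s['eef_pos'])
    print(m,round(s['t'],1),p.round(1),'F',np.round(s['force'],1),'w',round(s['grip_width'],1))
    return p
E
python3 - <<'E1'
from h import *
_,R,j=rot(); print(np.round(j,2))
ctrl.gripper_to(0)
ctrl.move_ptp(E-50*u+5*v+200*Z,R); st('above')
ctrl.move_l(E-50*u+5*v+59*Z); st('down')
h=ctrl.move_l(EH+5*v-3*u+59*Z,vel=50,threshold=10); p=st(f'push {h}')
print('u travel vs E',(p-E)@u,'home expected',(EH-E)@u)
E1
```

```text
[-0.38  0.1   1.79 -0.    1.26  1.02]
above 2.7 [486.9 -98.3 200.2] F [ 1.2 -0.2 -0.1] w 0.0
down 3.8 [487.6 -97.9  59.9] F [ 0.4 -0.6 -0.2] w 0.0
push True 5.5 [581.4 -80.7  58.2] F [-0.1  0.6 -0.7] w -0.1
u travel vs E 46.173794385114036 home expected 61.068600000000046
```

```bash
python3 - <<'E1'
from h import *
h=ctrl.move_l(EH+5*v+0*u+59*Z,vel=30,threshold=15); p=st(f'repush {h}'); print((p-E)@u)
ctrl.move_l(EH+5*v-50*u+59*Z); ctrl.move_l(EH+5*v-110*u+200*Z)
im,d=optics.grab_frame('scene'); S=cloud('scene',d); cv2.imwrite('pics/s1.png',im[160:400,150:450,::-1].repeat(2,0).repeat(2,1))
L=S.reshape(-1,3); L=L[(L[:,2]>38)&(L[:,2]<54)]
for k,c in(('R',Rk),('J',EH+140*v),('E',EH)):
    r=L-c; P=L[(abs(r@v)<50)&(abs(r@u)<25)]; print(k,len(P),P.mean(0).round(1),((P-c)@u).mean().round(1))
E1
```

```text
repush True 5.9 [581.5 -80.1  57. ] F [-0.6  0.6  0.2] w -0.0
46.41657142932703
R 194 [550.2 194.   44.2] 1.6
J 182 [572.6  55.5  45. ] -0.1
E 169 [596.4 -81.1  44.9] -0.1
```

View pics/s1.png

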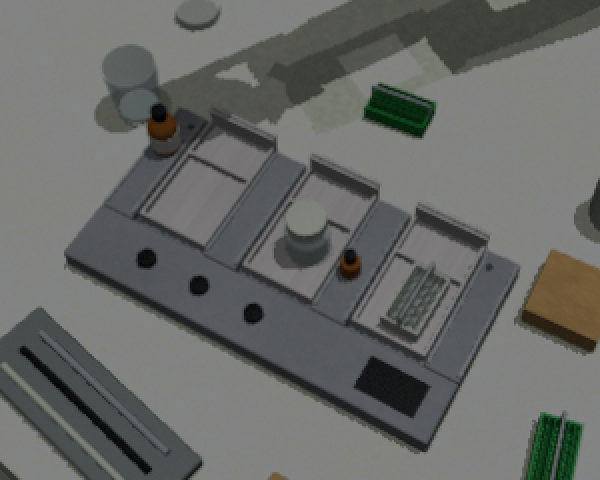

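All three lips now line up: the empty tray's at crop (243,130), the jar's at (345,175), the rack's at (452,225). All are home, and the well behind the rack tray's lip is clear. Now I hook it.

```bash
python3 - <<'E1'
from h import *
H=Rk+27*u
R=np.array(sensors.read_state()['eef_rot'])
ctrl.move_l(Rk-60*u+200*Z); ctrl.move_l(H+150*Z); st('above')
h=ctrl.move_l(H+49*Z,vel=60,threshold=8); p=st(f'down {h}')
if not h:
    h=ctrl.move_l(Rk-111*u+49*Z,vel=50,threshold=12); p=st(f'pull {h}'); print('u',(p-Rk)@u,'expected stop -105')
E1
```

```text
above 10.3 [575.  197.1 150.1] F [-0.7  0.9 -0.3] w -0.0
down False 12.2 [575.7 197.3  49.5] F [0.3 0.6 0.3] w -0.2
pull True 14.6 [445.8 174.6  49.3] F [1.4 0.4 1.2] w 0.2
u -104.51326578810789 expected stop -105
```

```bash
python3 - <<'E1'
from h import *
h=ctrl.move_l(Rk-113*u+49*Z,vel=30,threshold=15); p=st(f'repull {h}'); print((p-Rk)@u)
ctrl.move_l(p+12*u,vel=60); ctrl.move_l(p+12*u+170*Z,vel=120); ctrl.move_l([380,-150,230]); st('clear')
im,d=optics.grab_frame('scene'); S=cloud('scene',d); cv2.imwrite('pics/s2.png',im[160:400,200:500,::-1].repeat(2,0).repeat(2,1))
L=S.reshape(-1,3); L=L[(L[:,2]>38)&(L[:,2]<54)]
for k,c in(('R',Rk-120*u),('J',EH+140*v),('E',EH)):
    r=L-c; P=L[(abs(r@v)<50)&(abs(r@u)<25)]; print(k,len(P),P.mean(0).round(1),((P-c)@u).mean().round(1))
E1
```

```text
repull True 14.8 [445.6 174.5  49.6] F [0.6 0.2 0.4] w -0.3
-104.73664012015622
clear 19.1 [ 380.1 -149.6  229.9] F [-0.1 -0.4 -0.7] w 0.1
R 193 [430.5 173.2  44.7] 0.2
J 182 [572.7  55.4  45.1] -0.0
E 170 [596.6 -82.1  44.8] -0.2
```

View pics/s2.png

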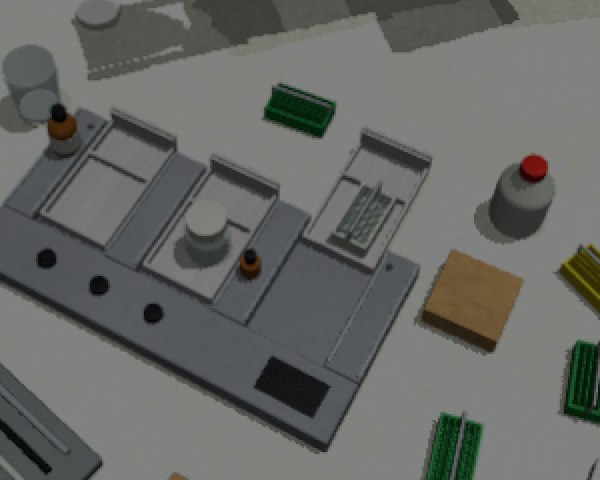

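The rack's tray is fully out, with its lip at crop (397,150), and the rack stands upright in its bed at (363,215). The empty and jar trays are home, and nothing else has moved.

```bash
python3 -c "
from plant import ctrl
print(ctrl.finish_job())"
```

```text
the job is handed in; nothing more can be done
None
```

The job is handed in: the empty tray is pushed home, the rack's tray is drawn out to its stop with the rack upright in its bed, the jar's tray is still shut, nothing else had visibly moved, and the arm is clear at about 19 s of the 48 s; the verdict wasn't reported back.

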